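# Prop the block bin open and fetch the printing block

## Robot

A 7-joint arm with a two-finger parallel gripper is mounted at the origin on the work surface. World frame = base frame: x ahead of the robot, y to its left, z up, the work surface at z = 0. Lengths are in m, angles in rad, forces in N, time in s.
With the tool pointing down it reaches from about 0.35 to 0.9 m from the base axis. Payload 8.1 kg.
Tool frame: the origin (TCP) lies midway between the tips of the shut fingers; the grasp point (between the pads) lies behind it (arm.tcp_to_grasp is the z of the grasp point in the tool frame, in m); z points along the fingers, y is the line along which they close (so a half turn about z gives the same grasp; the last joint's range is limited). The gripper opens to 92 mm and grips with 3 to 60 N. Pads are 19 mm wide; open, the fingers measure 130 mm over their backs; the gripper's body (75 mm by 190 mm) begins 47 mm behind the grasp point.
Start: joints at [-1.25, 0.434, 0.025, 1.573, -0.012, 1.134, -0.075], TCP at [0.257, 0.57, 0.227] pointing down, gripper open.
Joint ranges: [-2.62, 2.62], [-0.44, 2.09], [-1.27, 1.32], [0.08, 2.57], [-1.32, 4.46], [0.12, 2], [-2.74, 2.74]. Speed limits (rad/s): [2.22, 2.22, 3.01, 3.01, 3.14, 3.14, 3.14].

## Interface

Orientations are given as a rotation vector (axis times angle).
In Python, from cell import readout, vision, arm gives the robot as it stands.
- The arm moves only by the tool carry_out, never from a script. Its argument "increments" is one flat list of numbers, 6 for each row, row after row: the shift along the world's x, y, z in mm, then the turn, a rotation vector about the world's x, y, z in rad. In form: [tx, ty, tz, wx, wy, wz, tx, ty, tz, wx, wy, wz, ...]. A call has 1 to 20 rows; each row shifts and turns the commanded pose from where the row before left it; what a row does not reach is not made up. A row lasts 1/8 s, in which the tool goes at most 62.5 mm and 10.7 degrees, less where a joint would pass 70% of its speed; a pose out of reach is approached as far as the arm can. A call with a gripper value outside its range is refused whole. "grip" is the closure, from 0 (fully open) to 1 (shut), set as the call begins (left out, the last holds). The fingers move at their own pace and stop on an object; "newtons" is the grip in N (left out, the last holds). Time passes only in rows, so rows that do not move let the fingers close. It gives the time, the measured TCP pose, the force, the opening and the grip force at its end, in the units of the state.
- readout.observe(): the state, without advancing time (a new reading comes with each control period).
- vision.get_image(name): name is "scene" or "top"; returns the picture (480x640x3 uint8, red, green, blue); there is no depth.
- vision.calibration(name): a dict with "fov_y" (degrees; the focal length in pixels is half the picture's height over the tangent of half this angle, whatever the lens; pixels are square), "cx", "cy" (the principal point, pixels), "k1" (the pictures are not rectified: a ray, as slopes to the right and down, at radius r is drawn at 1 + k1 r^2 times it, then the intrinsics apply), "pose" (4x4, takes a point from camera to world coordinates). Camera axes: x right, y up, looking along -z (the intrinsics and any distortion apply to the point x, -y, -z); pixel columns grow to the right and rows downward; lengths in m; the calibration is good to about 2 mm. A picture is of the moment at which its call begins. calibration takes no time and is no camera call.
- arm.sign_off(): hands the job in; it is judged then, once.
The state is a dict: "clock": time; "joints": joint angles; "dq": joint speeds; "joint_efforts": joint torques, N m; "position": TCP position; "ee_rot": TCP orientation; "force": force on the tool from outside, world axes, zero at the start; "ft_torque": the same for the moment, N m; "width": opening from 0.0 (shut) to 1.0 (fully open); "gripper_force": force on a finger pad.
Only numpy, scipy, OpenCV 4.12 (cv2) and the standard library are available. Lean on these libraries where they do the work, as an engineer would, in place of code of your own. Each camera call takes 0.05 s, during which the arm holds its last target. There are 200 camera calls.

## Task

Lift the spring-closed flap of the wooden bin with the bent steel prop bar and leave the bar resting in the notches of both side brackets, so that it holds the flap up by itself. Then take the printing block out of the bin and set it down gently, handle up, flat inside the shallow wooden tray, leaving the flap propped. Do not disturb the spare block, the jar or the brush.

Things in the scene. Friction and masses are not known exactly. Their poses are not given: they have to be found in the camera images.
- bin: Fixed plywood bin, outside 146 (its x) by 166 (its y) by 110 mm high, walls 8 mm; inside 130 by 150 mm, inner floor 40 mm above the table. Origin: centre of its underside; z up. The flap covers it, hinged along the +y wall; its lip overhangs the -y wall by 32 mm. Two upright steel brackets, 12 mm thick, stand beside the flap, from 78 to 90 mm either side of bin x = 0, near the hinge.
- notches (a point): Fixed on the bin: nominal midpoint between the two bracket notches, at their floor (bin y +52, 215 mm up). Notch: open upward, 18 mm wide in y; back stop on its +y side rises to 265 mm, horn on its -y side, 24 mm long in y, rises to 229 mm. The brackets are bolted on slots: the real notches lie up to 7 mm either way in bin y from this point, both alike; feel for the back stop.
- bin_hinge (a point): Middle of the flap's hinge line on the bin: bin x 0, y +83 mm, 112 mm above the table. The hinge line runs along the bin's x.
- flap (a joint): Flap angle (rad): 0 shut (level), 1.5 fully open; it rises on the bin's -y side. Plywood board 140 mm wide (bin x), 198 mm from hinge to lip, 8 mm thick, underside 112 mm above the table when shut. Spring and weight close it: about 2 N at the lip to lift it, 3 to 4 N on a bar at the notches. Propped by the bar in the notches it stands at about 1.2 to 1.4 rad.
- flap_lip (a point): Middle of the free lip of the flap, on its underside, 198 mm from the hinge line.
- prop: Loose bent bar of 10 mm round steel, 0.22 kg. Two straight ends on one line along its x, from 40 to 98 mm either side of the middle; from x = -40 and +40 legs run 85 mm to its -y to a wooden handle, 90 (x) by 18 (y) by 36 mm (z), centred at y = -85. Bar and handle share one flat underside; it lies flat, handle top up. Origin: on the underside, below the middle of the line of the ends.
- prop_bar (a point): Middle of the line of the bar's two ends, on its centre line (5 mm above prop's origin). Seated it is 220 mm above the table. The bar goes in with the handle away from the hinge (bin -y); let go, the handle swings down by its weight and hangs below the bar, clear of the block.
- block: Dark wooden printing block, 0.18 kg: base 80 (its x) by 50 (y) by 30 mm high with a handle ridge on top, 24 mm wide (x), 44 mm long (y), 40 mm high; 70 mm high in all. Origin: centre of its underside. It stands on the bin's floor, under the flap, handle up.
- tray: Fixed shallow wooden tray, 170 (its x) by 130 (y) by 20 mm high, walls 7 mm, floor 7 mm above the table. Origin: centre of its underside.
- spare_block: Bystander: larger printing block 110 by 70 by 77 mm high with a round wooden handle on the table. Origin: centre of its underside.
- jar: Bystander: amber glass jar, 72 mm in diameter, 110 mm high. Origin: centre of its underside.
- brush: Bystander: brush lying on the table, about 200 mm long. Origin: centre of its underside.
Mind the look-alikes: they are no part of the job. Leave any yellow look-alike of the prop alone. Several things have the shape of the bin; the one meant has the colours described above.

How it is judged:
By the outcome, as a careful person would: the job done as asked, in the order asked, and still so for the second after the job is handed in, with the robot touching nothing.
It also fails if it takes over 67 s, if anything falls off the work surface, if the arm or the gripper's body presses on something with over 40 N, if the wrist force passes 120 N, or if a joint passes its speed limit or range.

## Working session

There is one attempt and no reset: what is moved stays moved. The work goes in short steps, Python scripts to look and compute and a tool call to move; the robot and the scene stay as the last step left them, time stands still between calls to the robot, and variables do not carry over. Pictures are saved under pics/ and viewed, at most 10 in all, crops included, and the job is handed in when it is done.

Besides the shell and the picture viewer there is one more tool, called after ">>>" as name(argument=value, ...), one argument or row to a line, values as JSON. carry_out: Moves the arm, as the interface text tells. Its arguments: {"type":"object","properties":{"increments":{"type":"array","items":{"type":"number"}},"grip":{"type":"number"},"newtons":{"type":"number"}},"required":["increments"]}

```bash
mkdir -p pics; cat > h.py <<'E'
import numpy as np, cv2
from cell import readout, vision, arm
def K(n):
    c=vision.calibration(n); f=240/np.tan(np.radians(c['fov_y'])/2); return c,f,np.array(c['pose'])
def ray(n,u,v):
    c,f,P=K(n); d=np.array([(u-c['cx'])/f,(v-c['cy'])/f]); s=d.copy()
    for _ in range(30): s=d/(1+c['k1']*(s@s))
    return P[:3,3],P[:3,:3]@np.array([s[0],-s[1],-1])
def onz(n,u,v,z):
    o,d=ray(n,u,v); return o+d*(z-o[2])/d[2]
def proj(n,p):
    c,f,P=K(n); q=P[:3,:3].T@(np.array(p)-P[:3,3]); s=np.array([q[0],-q[1]])/-q[2]; s=s*(1+c['k1']*(s@s)); return s*f+[c['cx'],c['cy']]
def tri(n1,p1,n2,p2):
    o1,d1=ray(n1,*p1);o2,d2=ray(n2,*p2)
    t=np.linalg.lstsq(np.c_[d1,-d2],o2-o1,rcond=None)[0]
    a=o1+d1*t[0];b=o2+d2*t[1]; return (a+b)/2,np.linalg.norm(a-b)
def save(n,fn):
    im=vision.get_image(n); cv2.imwrite(fn,im[:,:,::-1]); return im
E
python3 - <<'E'
from h import *
save('scene','pics/s0.png');save('top','pics/t0.png')
s=readout.observe();print(s);print(arm.tcp_to_grasp)
for n in('scene','top'):
    c=vision.calibration(n);print(n,c)
E
```

```text
{'clock': 0.1, 'joints': array([-1.24960928,  0.43516067,  0.02499312,  1.57398074, -0.01158154,
        1.1340232 , -0.07508716]), 'dq': array([-0.00078138, -0.00072894,  0.00077156, -0.00094161,  0.00038767,
       -0.00196181, -0.00083447]), 'joint_efforts': array([ 2.91128839e-03, -6.69127464e+01,  9.87782814e-01, -3.15146899e+01,
       -6.05367729e-02,  3.73445707e-02,  3.90938465e-05]), 'position': array([0.2568869 , 0.5692685 , 0.22602893]), 'ee_rot': array([-6.60783446e-01, -3.07116263e+00,  2.23003442e-03]), 'force': array([ 0.42112848,  0.36543604, -0.28638268]), 'ft_torque': array([ 0.00233568, -0.00581403, -0.0491524 ]), 'gripper_force': 0.0, 'width': 0.9994042077849714}
-0.0188
scene {'fov_y': 49.169281681889615, 'cx': 331.1518457073493, 'cy': 240.94538222091555, 'k1': -0.09808414610034909, 'pose': array([[ 0.72241099, -0.45789821,  0.51812315,  1.21808201],
       [ 0.69140709,  0.46874485, -0.54975859, -0.60468995],
       [ 0.00886592,  0.75538566,  0.6552205 ,  1.05115661],
       [ 0.        ,  0.        ,  0.        ,  1.        ]])}
top {'fov_y': 45.412414313351654, 'cx': 318.2523473317333, 'cy': 229.92409248541034, 'k1': -0.10242145806345085, 'pose': array([[ 0.06090185,  0.97509564, -0.21325913,  0.16244167],
       [-0.99813522,  0.05861145, -0.01705206,  0.11841786],
       [-0.00412796,  0.21389995,  0.97684685,  1.78182709],
       [ 0.        ,  0.        ,  0.        ,  1.        ]])}
```

View pics/s0.png

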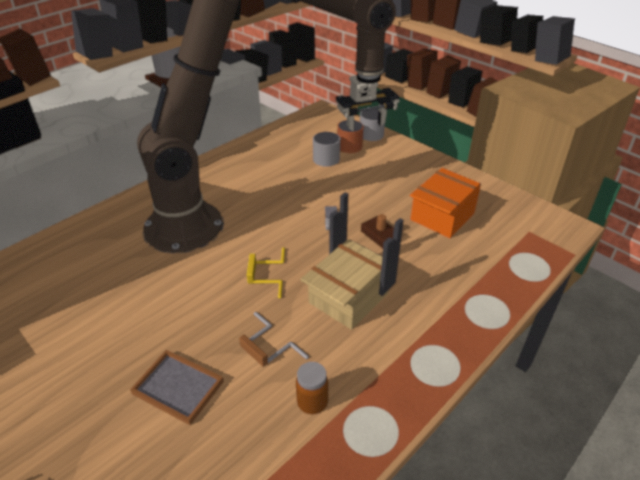

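View pics/t0.png

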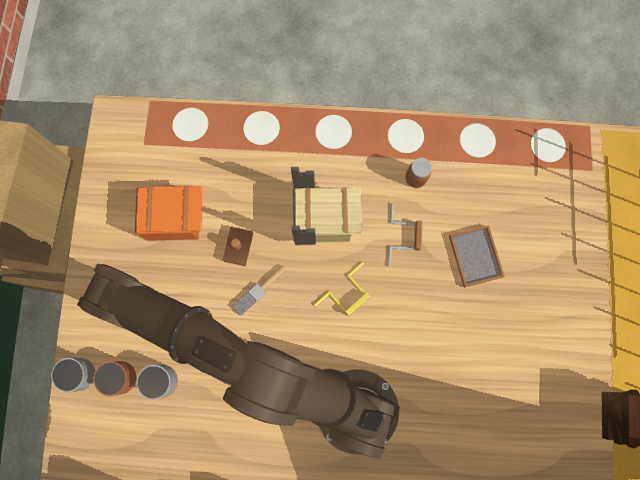

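The scene view shows the plywood bin at (345,283) with dark brackets at (340,222) and (391,257). The steel prop has its handle at (255,349), the tray is at (178,385), and the jar is at (312,388). In the top view the bin is at (327,211), the steel prop at (405,235), the tray at (475,255), the spare block at (237,245), the brush at (250,295) and the jar at (419,172).

Look-alikes:
- **Prop:** steel at top (405,235), which is the one I want, or yellow at (343,292), which isn't.
- **Bin:** plywood at (327,211), which is the one I want, or orange at (169,212), which isn't.

I'll check the choice in one crop.

```bash
python3 - <<'E'
import cv2
im=cv2.imread('pics/t0.png'); cv2.imwrite('pics/t0c.png',cv2.resize(im[155:295,280:520],None,fx=3.3,fy=3.3,interpolation=cv2.INTER_CUBIC))
im=cv2.imread('pics/s0.png'); cv2.imwrite('pics/s0c.png',cv2.resize(im[185:425,125:425],None,fx=2.5,fy=2.5,interpolation=cv2.INTER_CUBIC))
E
```

```text
(no output)
```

View pics/t0c.png

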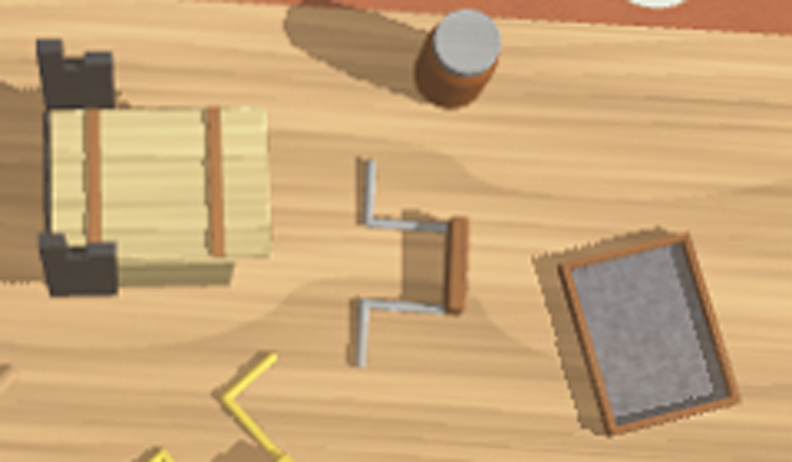

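View pics/s0c.png

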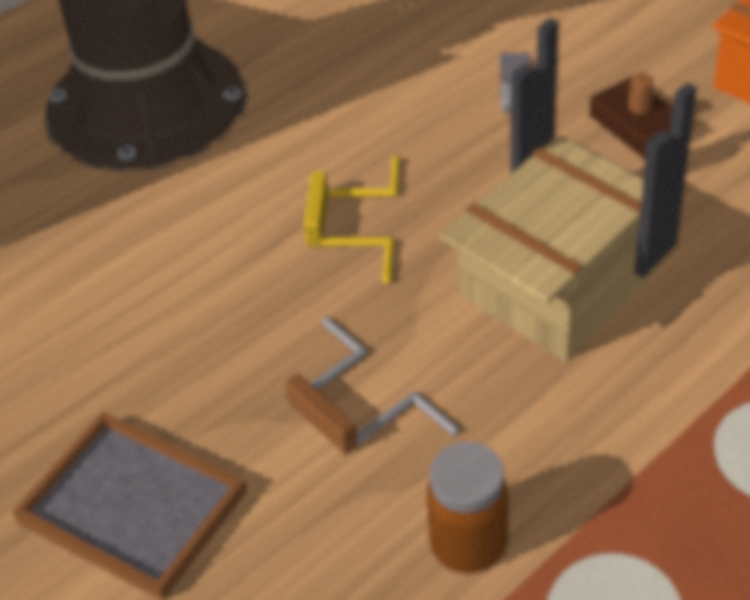

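The crops confirm the choice. The steel prop with the brown handle lies with its bar toward the bin: ends at crop (369,158) and (357,366), handle at (457,266). The plywood bin has dark brackets on the hinge side. Next I'll work out the poses.

```bash
python3 - <<'E'
from h import *
np.set_printoptions(precision=4,suppress=True)
T=lambda u,v:(280+u/3.3,155+v/3.3)
S=lambda u,v:(125+u/2.5,185+v/2.5)
def top(nm,u,v,z): print(nm,onz('top',*T(u,v),z)[:2], end=' ')
def sc(nm,u,v,z): print('scene',onz('scene',*S(u,v),z)[:2])
print('prop')
top('tip+x',369,160,.007);sc('',459,430,.005)
top('tip-x',358,365,.007);sc('',326,319,.005)
top('in+x',369,225,.005);sc('',417,397,.005)
top('in-x',364,303,.005);sc('',366,351,.005)
for n,(u,v) in dict(a=(447,218),b=(467,218),c=(464,313),d=(445,311)).items(): top('h'+n,u,v,.036)
print()
print('tray')
for n,(u,v),(a,b) in [('a',(562,265),(105,415)),('b',(687,235),(18,515)),('c',(739,400),(163,592)),('d',(610,435),(244,487))]:
    top(n,u,v,.02);sc('',a,b,.02)
print('bin')
top('lip+x',268,107,.12);sc('',551,298,.12)
top('lip-x',270,256,.12);sc('',441,236,.12)
print(tri('top',T(268,107),'scene',S(551,298)),tri('top',T(270,256),'scene',S(441,236)))
top('hinge+x',50,110,.12);print()
top('bs+x outer',38,41,.265);sc('',690,85,.265)
top('bs-x',41,234,.265);sc('',550,20,.265)
top('horn+x front',112,53,.229)
top('horn-x front',117,242,.229);print()
top('jar',467,42,.11);print();top('jarbase',452,95,0)
E
```

```text
prop
tip+x [ 0.6506 -0.0806] scene [ 0.6496 -0.0767]
tip-x [ 0.449 -0.077] scene [ 0.4472 -0.0745]
in+x [ 0.5863 -0.083 ] scene [ 0.5909 -0.0777]
in-x [ 0.5095 -0.0808] scene [ 0.5101 -0.0738]
ha [ 0.5902 -0.1534] hb [ 0.5914 -0.1725] hc [ 0.4995 -0.1717] hd [ 0.5004 -0.1538] 
tray
a [ 0.5547 -0.2674] scene [ 0.3995 -0.3144]
b [ 0.5915 -0.3885] scene [ 0.4393 -0.4359]
c [ 0.4342 -0.4384] scene [ 0.5981 -0.3864]
d [ 0.3942 -0.3152] scene [ 0.562  -0.2692]
bin
lip+x [0.6641 0.026 ] scene [0.6651 0.0342]
lip-x [0.525 0.018] scene [0.53   0.0187]
(array([0.6653, 0.0288, 0.1235]), np.float64(0.006833979547869417)) (array([0.5267, 0.0193, 0.1169]), np.float64(0.0035648442140675672))
hinge+x [0.6493 0.2248] 
bs+x outer [0.6665 0.2299] scene [0.6611 0.2311]
bs-x [0.5005 0.2155] scene [0.4923 0.215 ]
horn+x front [0.6714 0.1682] horn-x front [0.5055 0.1535] 
jar [ 0.7414 -0.1568] 
jarbase [ 0.7237 -0.1611]
```

>>> carry_out(
  increments=[10,-30,25,0,0,0,18,-45,30,0,0,0.03,22,-50,25,0,0,0.03,22,-52,10,0,0,0.03,22,-52,0,0,0,0.03,22,-52,0,0,0,0.03,22,-52,0,0,0,0.03,22,-52,0,0,0,0.03,22,-52,0,0,0,0.03,22,-52,0,0,0,0.03,22,-52,-10,0,0,0.03,22,-52,-25,0,0,0.03,18,-52,-40,0,0,0.03,15,-50,-50,0,0,0.03,9,-36,-40,0,0,0.016,0,0,0,0,0,0],
  grip=0.3,
  newtons=60,
)

```text
clock: 2.1
position: [0.5412, -0.1534, 0.1585]
ee_rot: [-0.036, -3.135, 0.002]
force: [-0.9, 0.9, 0.5]
width: 0.701
gripper_force: 0.0
```

```bash
cat > st.py <<'E'
from h import *
from scipy.spatial.transform import Rotation as R
np.set_printoptions(precision=4,suppress=True)
def st():
    s=readout.observe(); M=R.from_rotvec(s['ee_rot']).as_matrix(); p=np.array(s['position'])
    print('t',round(s['clock'],2),'tcp',p,'grasp',p+M[:,2]*arm.tcp_to_grasp,'x',M[:,0],'y',M[:,1],'z',M[:,2]);print('q',np.array(s['joints']),'F',np.array(s['force']),'T',np.array(s['ft_torque']),'w',round(s['width'],3),'gf',round(s['gripper_force'],1)); return s,p,M
if __name__=='__main__': st()
E
python3 st.py
```

```text
t 2.1 tcp [ 0.5412 -0.1534  0.1585] grasp [ 0.5413 -0.1533  0.1773] x [-0.9997  0.0227  0.0062] y [ 0.0227  0.9997 -0.0012] z [-0.0062 -0.001  -1.    ]
q [-0.14    0.4218  0.4393  1.8351 -0.2144  0.9377  1.9423] F [-0.917   0.8644  0.4625] T [ 0.0807 -0.0579  0.0431] w 0.701 gf 0.0
```

>>> carry_out(
  increments=[3,-4,-40,0,0,0,3,-4,-40,0,0,0,0,0,-35,0,0,0,0,0,-25,0,0,0,0,0,-13,0,0,0,0,0,0,0,0,0],
)

```text
clock: 2.85
position: [0.5496, -0.1576, 0.0088]
ee_rot: [-0.027, -3.141, -0.001]
force: [0.4, 0.2, 0.3]
width: 0.701
gripper_force: 0.0
```

```bash
python3 - <<'E'
from st import *
st()
a=save('scene','pics/s1.png');b=save('top','pics/t1.png')
A=cv2.resize(a[290:410,200:350],(600,480),interpolation=2)
cv2.imwrite('pics/s1c.png',A[:,:,::-1])
E
```

```text
t 2.85 tcp [ 0.5496 -0.1576  0.0088] grasp [ 0.5496 -0.1576  0.0276] x [-0.9999  0.0173  0.0006] y [0.0173 0.9999 0.0005] z [-0.0005  0.0005 -1.    ]
q [-0.0491  0.635   0.3365  1.9296 -0.3383  0.6326  2.0556] F [0.379  0.2263 0.281 ] T [ 0.0607 -0.0177  0.0034] w 0.701 gf 0.0
```

View pics/s1c.png

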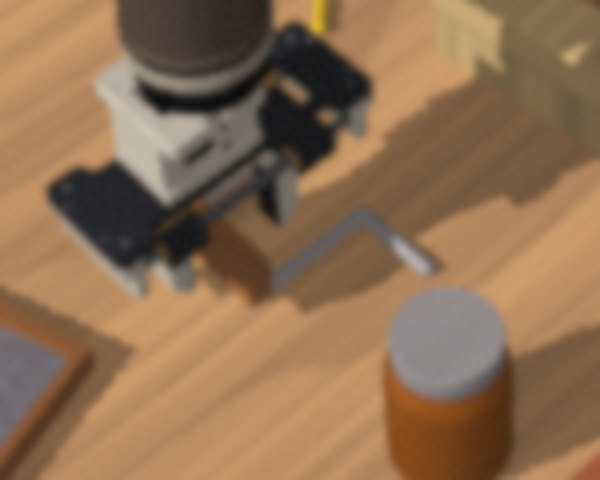

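The crop shows the handle at (235,255) between the open fingers, with the bar beyond it, clear of the jar. Next I close the gripper.

>>> carry_out(
  increments=[0,-3,-2,0,0,0,0,0,0,0,0,0,0,0,0,0,0,0,0,0,0,0,0,0,0,0,0,0,0,0,0,0,0,0,0,0],
  grip=1,
  newtons=60,
)

```text
clock: 3.7
position: [0.5496, -0.1616, 0.0068]
ee_rot: [0.028, 3.141, -0.0]
force: [1.0, -1.3, 1.5]
width: 0.193
gripper_force: 60.0
```

```bash
python3 st.py
```

```text
t 3.7 tcp [ 0.5496 -0.1616  0.0068] grasp [ 0.5496 -0.1616  0.0256] x [-0.9998  0.018  -0.0001] y [ 0.018   0.9998 -0.0003] z [ 0.0001 -0.0003 -1.    ]
q [-0.0416  0.6388  0.3352  1.9284 -0.3395  0.629   2.062 ] F [ 0.983  -1.3365  1.4924] T [-0.247   0.0459 -0.0168] w 0.193 gf 60.0
```

>>> carry_out(
  increments=[0,0,25,0,0,0,0,0,25,0,0,0.05,5,10,0,0,0,0.056,10,15,0,0.1,0.009,0,10,15,0,0.1,0.009,0,10,15,0,0.1,0.009,0,10,15,0,0.1,0.009,0,5,10,0,0.1,0.009,0,0,0,0,0,0,0],
)

```text
clock: 4.82
position: [0.5988, -0.0821, 0.0543]
ee_rot: [0.13, -3.016, -0.774]
force: [-1.3, -0.5, -3.1]
width: 0.191
gripper_force: 60.0
```

```bash
cat >> st.py <<'E'
O=np.array([.586,.139,0]);ex=np.array([.9961,.0879,0]);ey=np.array([-.0879,.9961,0]);ez=np.array([0,0,1.])
B=np.c_[ex,ey,ez]
def bar():
    s,p,M=st(); b=p+.085*M[:,1]+.0018*M[:,2]+.002*M[:,0]
    print('BAR bin mm',B.T@(b-O)*1000,'a',np.arctan2(M[2,1],M[:,1]@ey),'yaw err',np.arcsin((-M[:,0])@ey),'roll',-M[2,0]); return b
E
python3 -c "
from st import *
bar();save('top','pics/t2.png')"
```

```text
t 4.83 tcp [ 0.5988 -0.0821  0.0543] grasp [ 0.5997 -0.0911  0.0708] x [-0.9962 -0.0867  0.0035] y [-0.0743  0.8732  0.4817] z [-0.0448  0.4796 -0.8763]
q [ 0.2597  0.7284  0.0935  1.6582 -0.5966  1.07    2.3687] F [-1.2907 -0.5243 -3.1027] T [-0.9095 -0.0498 -0.0383] w 0.191 gf 60.0
BAR bin mm [  -8.4082 -146.0351   93.6696] a 0.5025903658039889 yaw err -0.0012280898274900382 roll -0.0035211985845996392
```

```bash
cat > plan.py <<'E'
from st import *
def tcp(y,z,a,x=0):
    b=O+x/1000*ex+y/1000*ey+z/1000*ez; c,s=np.cos(a),np.sin(a)
    Y=c*ey+s*ez; Z=s*ey-c*ez; return b-.085*Y-.0018*Z+.002*ex
def plan(wps,step=15):   # wps: (y,z,a) bar targets, prints rows
    p=np.array(readout.observe()['position']); M=R.from_rotvec(readout.observe()['ee_rot']).as_matrix()
    a=np.arctan2(M[2,1],M[:,1]@ey)
    for y,z,a1 in wps:
        t=tcp(y,z,a1); d=(t-p)*1000; n=max(1,int(np.ceil(np.linalg.norm(d)/step)),int(np.ceil(abs(a1-a)/.12)))
        print(f'({y},{z},{a1:.2f}) {n} x',np.round(d/n,1).tolist(),np.round((a1-a)/n*ex,3).tolist()); p=t;a=a1
E
python3 -c "
from plan import *
plan([(-105,96,.5),(-103,108,.5),(-98,144,.5),(-83,177,.53),(-62,205,.58),(-36,227,.63),(-5,240,.68),(19,243,.72),(38,243,.75)],16)"
```

```text
(-105,96,0.50) 3 x [1.7, 13.7, 0.6] [-0.0, -0.0, -0.0]
(-103,108,0.50) 1 x [-0.2, 2.0, 12.0] [0.0, 0.0, 0.0]
(-98,144,0.50) 3 x [-0.1, 1.7, 12.0] [0.0, 0.0, 0.0]
(-83,177,0.53) 3 x [-0.5, 5.4, 10.3] [0.01, 0.001, 0.0]
(-62,205,0.58) 3 x [-0.7, 7.7, 8.1] [0.017, 0.001, 0.0]
(-36,227,0.63) 3 x [-0.8, 9.4, 6.2] [0.017, 0.001, 0.0]
(-5,240,0.68) 3 x [-1.0, 11.1, 3.2] [0.017, 0.001, 0.0]
(19,243,0.72) 2 x [-1.1, 13.0, 0.2] [0.02, 0.002, 0.0]
(38,243,0.75) 2 x [-0.9, 10.3, -1.0] [0.015, 0.001, 0.0]
```

>>> carry_out(
  increments=[1.7,13.7,1,0,0,0,1.7,13.7,1,0,0,0,1.7,13.7,0,0,0,0,0,2,12,0,0,0,0,1.7,12,0,0,0,0,1.7,12,0,0,0,0,1.7,12,0,0,0,0,0,0,0,0,0],
)

```text
clock: 5.88
position: [0.6052, -0.0336, 0.1079]
ee_rot: [0.133, -3.021, -0.773]
force: [-0.4, -0.3, -4.6]
width: 0.189
gripper_force: 60.0
```

```bash
python3 - <<'E'
from plan import *
bar()
plan([(-83,177,.53),(-62,205,.58),(-36,227,.63),(-5,240,.68),(19,243,.72),(38,243,.75)],16)
a=save('scene','pics/s3.png')
cv2.imwrite('pics/s3c.png',cv2.resize(a[130:390,200:460],(780,780)[:2] and (600,600),interpolation=2)[:,:,::-1])
E
```

```text
t 5.88 tcp [ 0.6052 -0.0336  0.1079] grasp [ 0.606  -0.0426  0.1244] x [-0.9961 -0.0879 -0.001 ] y [-0.0776  0.8736  0.4804] z [-0.0413  0.4786 -0.877 ]
q [ 0.1845  0.6439  0.0946  1.6632 -0.5948  1.1059  2.2699] F [-0.4429 -0.3386 -4.6129] T [-1.2521  0.0435  0.0078] w 0.189 gf 60.0
BAR bin mm [  1.9392 -98.2044 147.1815] a 0.5011245501449111 yaw err 4.7258560145851117e-07 roll 0.0010242478811404061
(-83,177,0.53) 3 x [-1.1, 5.4, 9.2] [0.01, 0.001, 0.0]
(-62,205,0.58) 3 x [-0.7, 7.7, 8.1] [0.017, 0.001, 0.0]
(-36,227,0.63) 3 x [-0.8, 9.4, 6.2] [0.017, 0.001, 0.0]
(-5,240,0.68) 3 x [-1.0, 11.1, 3.2] [0.017, 0.001, 0.0]
(19,243,0.72) 2 x [-1.1, 13.0, 0.2] [0.02, 0.002, 0.0]
(38,243,0.75) 2 x [-0.9, 10.3, -1.0] [0.015, 0.001, 0.0]
```

View pics/s3c.png

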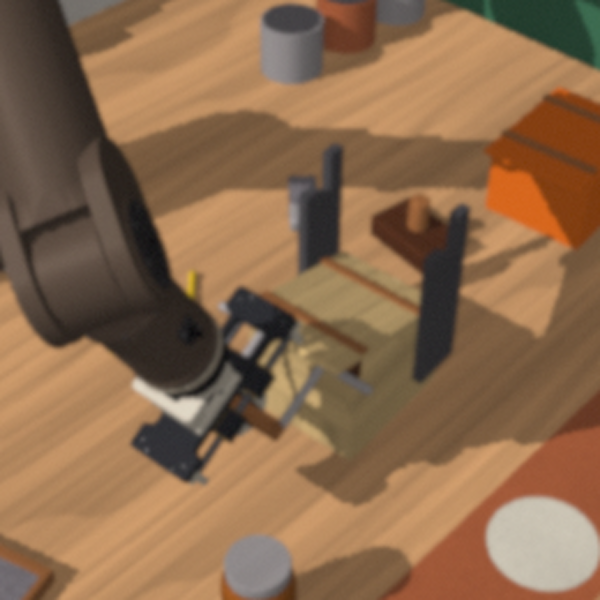

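The flap lip is lifting: the bar end shows at crop (355,382) under the raised edge, with a dark gap, and the force rose by about 1.5 N. I'll follow the arc.

>>> carry_out(
  increments=[-1,5.4,9.2,0.01,0.001,0,-1,5.4,9.2,0.01,0.001,0,-1,5.4,9.2,0.01,0.001,0,-0.7,7.7,8.1,0.017,0.001,0,-0.7,7.7,8.1,0.017,0.001,0,-0.7,7.7,8.1,0.017,0.001,0,-0.8,9.4,6.2,0.017,0.001,0,-0.8,9.4,6.2,0.017,0.001,0,-0.8,9.4,6.2,0.017,0.001,0,-1,11.1,3.2,0.017,0.001,0,-1,11.1,3.2,0.017,0.001,0,-1,11.1,3.2,0.017,0.001,0,0,0,0,0,0,0],
)

```text
clock: 7.55
position: [0.5939, 0.0688, 0.187]
ee_rot: [0.133, -2.93, -1.047]
force: [1.0, -2.3, -3.4]
width: 0.192
gripper_force: 60.0
```

```bash
python3 - <<'E'
from plan import *
bar()
plan([(19,243,.72),(38,243,.75)],12)
a=save('scene','pics/s4.png')
cv2.imwrite('pics/s4c.png',cv2.resize(a[130:390,200:460],(600,600),interpolation=2)[:,:,::-1])
E
```

```text
t 7.55 tcp [0.5939 0.0688 0.187 ] grasp [0.595  0.0569 0.2015] x [-0.996  -0.0891 -0.0034] y [-0.071   0.7703  0.6337] z [-0.0539  0.6315 -0.7735]
q [ 0.167   0.5688  0.0176  1.6805 -0.7219  1.2115  2.2187] F [ 1.0125 -2.3247 -3.4066] T [-1.6705 -0.1473 -0.1507] w 0.192 gf 60.0
BAR bin mm [ -0.5133  -3.7723 239.4448] a 0.686392233158285 yaw err 0.0011914406979642372 roll 0.003352255364320763
(19,243,0.72) 3 x [-0.6, 8.2, 0.4] [0.011, 0.001, 0.0]
(38,243,0.75) 2 x [-0.9, 10.3, -1.0] [0.015, 0.001, 0.0]
```

View pics/s4c.png

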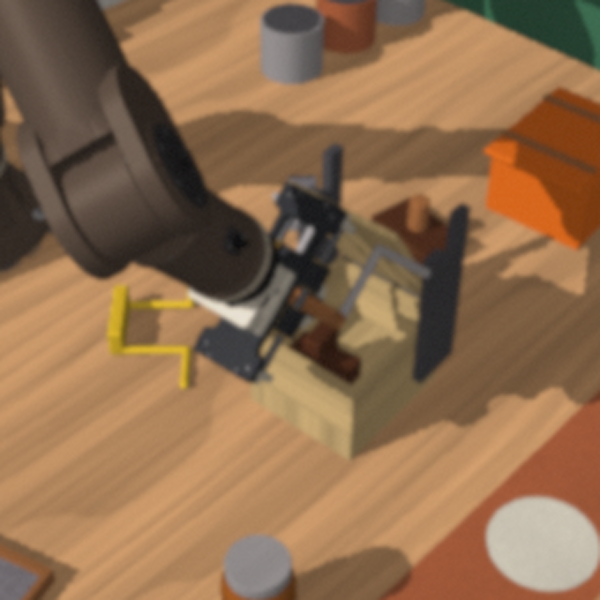

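The flap is up, the block is visible in the front of the bin at crop (330,345), and the bar end is near the bracket at (428,272). I'll move over the horns and then feel for the back stop in small steps.

>>> carry_out(
  increments=[-0.6,8.2,1,0.011,0.001,0,-0.6,8.2,1,0.011,0.001,0,-0.6,8.2,0.4,0.011,0.001,0,-0.9,10,-0.5,0.015,0.001,0,-0.9,10,-0.5,0.015,0.001,0,-0.4,4,0,0,0,0,-0.4,4,0,0,0,0,0,0,0,0,0,0],
)

```text
clock: 8.6
position: [0.5897, 0.1206, 0.1884]
ee_rot: [0.13, -2.895, -1.137]
force: [-0.9, -2.0, -3.2]
width: 0.192
gripper_force: 60.0
```

```bash
python3 -c "
from plan import *
bar()"
```

```text
t 8.6 tcp [0.5897 0.1206 0.1884] grasp [0.5908 0.1079 0.2021] x [-0.9961 -0.0883 -0.0041] y [-0.0675  0.7296  0.6805] z [-0.0571  0.6781 -0.7327]
q [ 0.1413  0.5702 -0.0238  1.7186 -0.791   1.1777  2.2202] F [-0.9275 -2.0199 -3.1648] T [-1.4452 -0.1388 -0.208 ] w 0.192 gf 60.0
BAR bin mm [ -0.1975  44.8831 244.8734] a 0.7485102928650951 yaw err 0.00043306966028266243 roll 0.004135494986321167
```

>>> carry_out(
  increments=[-0.3,3,0,0,0,0,-0.3,3,0,0,0,0,0,0,0,0,0,0],
)

```text
clock: 8.98
position: [0.5892, 0.1267, 0.1884]
ee_rot: [0.13, -2.895, -1.138]
force: [-0.0, -2.3, -1.6]
width: 0.189
gripper_force: 60.0
```

>>> carry_out(
  increments=[-0.2,2.5,0,0,0,0,0,0,0,0,0,0],
)

```text
clock: 9.22
position: [0.589, 0.1291, 0.1883]
ee_rot: [0.13, -2.895, -1.138]
force: [0.8, -3.0, -1.7]
width: 0.192
gripper_force: 60.0
```

>>> carry_out(
  increments=[-0.2,2.5,0,0,0,0,0,0,0,0,0,0],
)

```text
clock: 9.48
position: [0.5887, 0.1316, 0.1883]
ee_rot: [0.13, -2.895, -1.138]
force: [1.7, -1.5, -1.2]
width: 0.19
gripper_force: 60.0
```

>>> carry_out(
  increments=[-0.2,2.5,0,0,0,0,0,0,0,0,0,0],
)

```text
clock: 9.72
position: [0.5885, 0.1341, 0.1883]
ee_rot: [0.13, -2.895, -1.138]
force: [0.9, -2.7, -0.6]
width: 0.194
gripper_force: 60.0
```

>>> carry_out(
  increments=[-0.2,2.5,0,0,0,0,0,0,0,0,0,0],
)

```text
clock: 9.98
position: [0.5884, 0.136, 0.1882]
ee_rot: [0.129, -2.895, -1.137]
force: [-0.1, -3.8, -0.0]
width: 0.191
gripper_force: 60.0
```

>>> carry_out(
  increments=[-0.2,2.5,0,0,0,0,0,0,0,0,0,0],
)

```text
clock: 10.22
position: [0.5882, 0.1365, 0.1878]
ee_rot: [0.126, -2.897, -1.134]
force: [-1.1, -12.1, 0.0]
width: 0.192
gripper_force: 60.0
```

>>> carry_out(
  increments=[0.5,-6,0,0,0,0,0,0,-6,0,0,0,0,0,-6,0,0,0,0,0,-6,0,0,0,0,0,0,0,0,0],
)

```text
clock: 10.85
position: [0.5883, 0.1329, 0.1694]
ee_rot: [0.129, -2.894, -1.137]
force: [-0.6, -2.0, -4.3]
width: 0.192
gripper_force: 60.0
```

```bash
python3 -c "
from plan import *
bar()"
```

```text
t 10.85 tcp [0.5883 0.1329 0.1694] grasp [0.5894 0.1201 0.1831] x [-0.9961 -0.088  -0.0027] y [-0.0663  0.7297  0.6805] z [-0.0579  0.6781 -0.7327]
q [ 0.129   0.589  -0.0342  1.7417 -0.8071  1.1351  2.2368] F [-0.6172 -1.9669 -4.3006] T [-1.9118 -0.0391 -0.2052] w 0.192 gf 60.0
BAR bin mm [ -0.4304  57.1915 225.877 ] a 0.7484951962910841 yaw err 6.14689398117859e-05 roll 0.002653051572878474
```

>>> carry_out(
  increments=[0,0,-3,0,0,0,0,0,0,0,0,0],
)

```text
clock: 11.1
position: [0.5886, 0.1328, 0.1671]
ee_rot: [0.13, -2.895, -1.137]
force: [0.2, -3.1, -3.3]
width: 0.192
gripper_force: 60.0
```

>>> carry_out(
  increments=[0,0,-2,0,0,0,0,0,0,0,0,0],
)

```text
clock: 11.35
position: [0.5887, 0.1328, 0.1652]
ee_rot: [0.129, -2.895, -1.138]
force: [0.9, -2.6, -1.7]
width: 0.192
gripper_force: 60.0
```

>>> carry_out(
  increments=[0,0,-2,0,0,0,0,0,0,0,0,0],
)

```text
clock: 11.6
position: [0.5887, 0.1328, 0.1634]
ee_rot: [0.129, -2.895, -1.138]
force: [0.9, -2.8, -0.5]
width: 0.19
gripper_force: 60.0
```

>>> carry_out(
  increments=[0,0,-1.5,0,0,0,-0.3,3,-2.9,0.05,0.004,0,-0.3,3.1,-2.9,0.05,0.004,0,-0.3,3.1,-2.9,0.05,0.004,0,0,0,0,0,0,0],
)

```text
clock: 12.22
position: [0.5877, 0.1425, 0.1538]
ee_rot: [0.124, -2.793, -1.356]
force: [-1.8, -5.3, 8.6]
width: 0.192
gripper_force: 60.1
```

```bash
python3 - <<'E'
from plan import *
bar()
a=save('scene','pics/s5.png')
b=save('top','pics/t5.png')
cv2.imwrite('pics/s5c.png',np.hstack([cv2.resize(a[180:340,270:430],(400,400),interpolation=2),cv2.resize(b[140:260,270:390],(400,400),interpolation=2)])[:,:,::-1])
E
```

```text
t 12.22 tcp [0.5877 0.1425 0.1538] grasp [0.589  0.1278 0.1654] x [-0.9962 -0.0865 -0.0043] y [-0.0569  0.6161  0.7856] z [-0.0653  0.7829 -0.6187]
q [ 0.2137  0.6781 -0.0924  1.7499 -0.9099  1.176   2.3669] F [-1.8007 -5.3298  8.6118] T [0.754  0.5943 0.1175] w 0.192 gf 60.1
BAR bin mm [ -0.17    57.3293 219.4489] a 0.9036886491064953 yaw err -0.0013691628839690407 roll 0.004327429006486694
```

View pics/s5c.png

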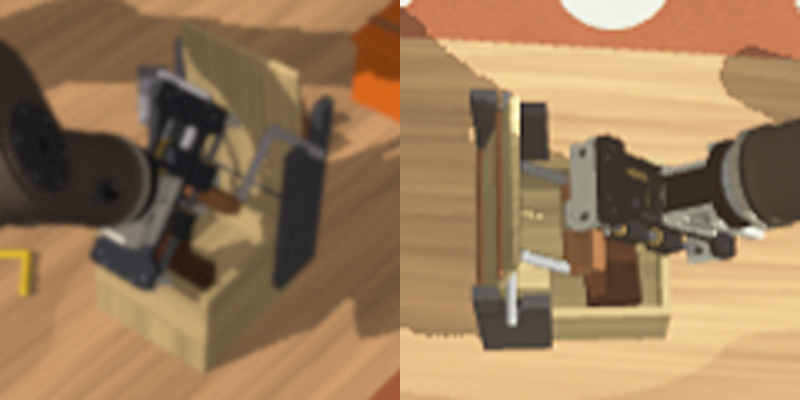

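Both bar ends sit in the brackets: in the top view (right half) the -x end lies in its notch at (512,300), and the upward force shows the bar is on the notch floor. I'll unload it, then open part-way.

>>> carry_out(
  increments=[0,0,1,0,0,0,0,0,0,0,0,0],
)

```text
clock: 12.58
position: [0.5878, 0.1421, 0.1542]
ee_rot: [0.125, -2.797, -1.351]
force: [0.1, -3.9, 2.9]
width: 0.195
gripper_force: 60.1
```

>>> carry_out(
  increments=[0,0,0,0,0,0,0,0,0,0,0,0,0,0,0,0,0,0,0,0,0,0,0,0],
  grip=0.62,
)

```text
clock: 13.08
position: [0.5877, 0.1422, 0.154]
ee_rot: [0.126, -2.797, -1.35]
force: [-0.3, -0.1, 0.7]
width: 0.381
gripper_force: 0.0
```

```bash
python3 - <<'E'
from st import *
st()
E
```

```text
t 13.07 tcp [0.5877 0.1422 0.154 ] grasp [0.5889 0.1275 0.1657] x [-0.9962 -0.0874 -0.0052] y [-0.0584  0.6195  0.7828] z [-0.0652  0.7801 -0.6223]
q [ 0.2118  0.6756 -0.0912  1.7499 -0.907   1.1744  2.3646] F [-0.2574 -0.0616  0.6674] T [-0.8384 -0.0573 -0.0435] w 0.381 gf 0.0
```

>>> carry_out(
  increments=[1,-12,10,0,0,0,1.3,-15.6,12.4,0,0,0,1.3,-15.6,12.4,0,0,0,1.3,-15.6,12.4,0,0,0,1.3,-15.6,12.4,0,0,0,1.3,-20,16,0,0,0,0,-25,16,-0.15,-0.013,0,0,-25,16,-0.15,-0.013,0,0,-25,16,-0.15,-0.013,0,0,-25,16,-0.15,-0.013,0,0,-10,16,-0.15,-0.013,0,0,-10,0,-0.15,-0.013,0,0,0,0,0,0,-0.17,0,0,0,0,0,-0.17,0,0,0,0,0,-0.17,0,0,0,0,0,-0.17,0,0,0,0,0,-0.17,0,0,0,0,0,-0.17,0,0,0,0,0,-0.17,0,0,0,0,0,-0.17],
)

```text
clock: 15.58
position: [0.595, -0.0732, 0.3104]
ee_rot: [-1.871, -2.523, 0.008]
force: [0.4, 0.8, 0.1]
width: 0.383
gripper_force: 0.0
```

```bash
python3 - <<'E'
from st import *
st()
a=save('scene','pics/s6.png')
b=save('top','pics/t6.png')
cv2.imwrite('pics/s6c.png',np.hstack([cv2.resize(a[180:340,270:430],(400,400),interpolation=2),cv2.resize(b[140:260,280:400],(400,400),interpolation=2)])[:,:,::-1])
E
```

```text
t 15.57 tcp [ 0.595  -0.0732  0.3104] grasp [ 0.595  -0.0732  0.3292] x [-0.2904  0.9569 -0.0026] y [ 0.9569  0.2904 -0.0043] z [-0.0034 -0.0038 -1.    ]
q [-0.2936  0.3517  0.46    1.5342 -0.1552  1.2957  0.4793] F [0.432  0.7568 0.0965] T [-0.0583 -0.0112 -0.0186] w 0.383 gf 0.0
```

View pics/s6c.png

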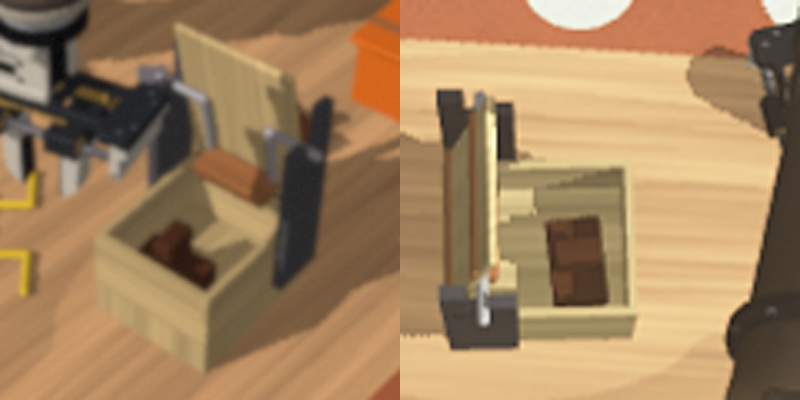

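The bar holds the flap by itself with its handle hanging (left half, (235,175)). The block stands near the front of the bin: in the top crop its base spans (545–608, 216–306). I'll measure it.

```bash
python3 - <<'E'
from st import *
b=cv2.imread('pics/t6.png')[:,:,::-1].astype(int)
c=b[140:260,280:400]
T=lambda u,v:(280+(u-400)/3.3333-.0,140+v/3.3333)
pts=np.array([onz('top',*T(u,v),.07) for u,v in[(545,218),(600,216),(608,303),(553,306)]])
print(pts[:,:2]); m=pts.mean(0); print('base ctr',m,'bin',B.T@(m-O)*1000)
e=pts[[0,1]].mean(0)-pts[[2,3]].mean(0); print('len',np.linalg.norm(e[:2]),'yaw x',np.arctan2(e[1],e[0]))
f=pts[[0,3]].mean(0)-pts[[1,2]].mean(0); print('wid',np.linalg.norm(f[:2]),'yaw y',np.arctan2(f[1],f[0])-np.pi/2)
g=b.sum(2)
for v in range(202,236): print(v,' '.join('%3d'%(x) for x in g[v,318:348]))
for z in (.07,.11): print(z,proj('top',[m[0],m[1],z]))
E
```

```text
[[0.6144 0.1369]
 [0.6194 0.0861]
 [0.5375 0.0745]
 [0.5317 0.1246]]
base ctr [0.5758 0.1055 0.07  ] bin [-13.1392 -32.4359  70.    ]
len 0.0831493900010929 yaw x 0.1440837905889004
wid 0.05071221884332946 yaw y 0.10665699054525368
202 520 510 431 340 346 348 347 349 348 347 349 350 348 350 351 347 348 350 350 349 349 350 350 350 352 350 353 346 313 386
203 509 458 506 344 349 355 356 357 356 355 357 357 360 359 361 362 362 364 366 366 365 366 360 361 359 363 360 355 311 364
204 430 380 439 370 371 370 374 374 378 380 377 379 380 383 387 373 335 336 306 312 313 331 379 376 376 375 374 371 322 360
205 377 376 376 383 383 387 378 334 340 316 322 326 312 303 280 270 230 234 202 204 203 260 390 385 380 381 380 372 321 362
206 380 381 382 384 377 330 285 256 258 227 236 238 219 201 160 168 165 166 172 166 163 215 357 389 387 386 386 381 327 364
207 390 391 392 394 378 288 206 216 219 214 219 214 206 200 170 173 173 173 177 171 166 207 348 411 404 408 406 401 339 362
208 411 411 414 416 401 302 176 200 223 220 222 219 210 200 170 174 173 173 176 171 167 201 330 430 421 421 423 420 367 360

[... 2697 characters left out ...]
42 160 283 415 411 410 391 320
231 404 401 400 403 401 402 410 378 193 136 134 147 188 185 183 182 180 184 182 198 240 237 251 331 440 470 468 467 453 397
232 519 516 516 518 519 519 522 516 478 466 469 472 483 486 484 485 486 486 489 494 505 504 509 537 562 559 556 557 556 539
233 580 580 580 581 579 580 582 584 590 593 590 593 592 593 596 593 595 598 598 599 598 598 599 596 595 595 593 593 593 596
234 556 553 555 553 553 548 529 528 530 528 529 530 530 534 533 533 535 534 528 504 510 510 509 510 508 508 506 508 511 501
235 447 445 446 442 445 439 418 415 418 415 418 417 417 416 418 419 422 420 412 392 394 393 396 394 392 394 392 395 396 388
0.07 [332.9468 218.1575]
0.11 [333.225  215.0397]
```

>>> carry_out(
  increments=[-3,30,-10,0,0,-0.04,-4,37,-20,0,0,-0.04,-4,37,-25,0,0,-0.04,-4,37,-25,0,0,-0.04,-4,36,-30,0,0,0,0,0,-20,0,0,0,0,0,0,0,0,0],
  grip=0.5,
)

```text
clock: 16.55
position: [0.5753, 0.1044, 0.1787]
ee_rot: [-2.053, -2.375, 0.012]
force: [0.6, 0.1, 0.4]
width: 0.498
gripper_force: 0.0
```

```bash
python3 - <<'E'
from st import *
st()
E
```

```text
t 16.55 tcp [0.5753 0.1044 0.1787] grasp [0.5754 0.1044 0.1975] x [-0.1447  0.9895 -0.0031] y [ 0.9895  0.1447 -0.0071] z [-0.0066 -0.0041 -1.    ]
q [-0.5613  0.4313  0.4056  1.7538 -0.1935  1.0037  0.0619] F [0.6472 0.1186 0.4049] T [-0.1012  0.0152 -0.0125] w 0.498 gf 0.0
```

>>> carry_out(
  increments=[0,0,-25,0,0,0,0,0,-25,0,0,0,0,0,-20,0,0,0,0,0,-13,0,0,0,0,0,-8,0,0,0,0,0,-8,0,0,0,0,0,0,0,0,0],
)

```text
clock: 17.42
position: [0.5761, 0.1045, 0.0805]
ee_rot: [-2.058, -2.372, 0.008]
force: [0.1, -0.2, 0.6]
width: 0.502
gripper_force: 0.0
```

>>> carry_out(
  increments=[0,0,0,0,0,0,0,0,0,0,0,0,0,0,0,0,0,0,0,0,0,0,0,0,0,0,0,0,0,0],
  grip=1,
  newtons=30,
)

```text
clock: 18.05
position: [0.5764, 0.1047, 0.081]
ee_rot: [-2.058, -2.373, 0.007]
force: [-2.4, 0.4, 4.3]
width: 0.258
gripper_force: 29.8
```

```bash
python3 - <<'E'
from st import *
st()
E
```

```text
t 18.05 tcp [0.5764 0.1047 0.081 ] grasp [0.5764 0.1048 0.0998] x [-0.1414  0.9899 -0.0023] y [ 0.9899  0.1414 -0.0039] z [-0.0035 -0.0029 -1.    ]
q [-0.5236  0.5473  0.36    1.8468 -0.2562  0.7972  0.1111] F [-2.4024  0.3551  4.3138] T [0.0299 0.186  0.0743] w 0.258 gf 29.8
```

>>> carry_out(
  increments=[0,0,8,0,0,0,0,0,15,0,0,0,0,0,20,0,0,0,0,0,25,0,0,0,0,-2,25,0,0,0,-3,-20,15,0,0,0,-8,-40,0,0,0,0.015,-8,-45,0,0,0,0.02,-8,-45,0,0,0,0.02,-8,-45,0,0,0,0.02,-8,-45,0,0,0,0.02,-8,-45,0,0,0,0.02,-8,-45,0,0,0,0.02,-8,-45,0,0,0,0.02,-8,-40,-5,0,0,0,-5,-25,-15,0,0,0,0,-15,-20,0,0,0,0,0,0,0,0,0],
)

```text
clock: 20.3
position: [0.4946, -0.3526, 0.1468]
ee_rot: [-1.868, -2.521, 0.009]
force: [-0.9, 0.8, -1.6]
width: 0.261
gripper_force: 29.8
```

```bash
python3 - <<'E'
from st import *
st()
a=save('scene','pics/s7.png')
b=save('top','pics/t7.png')
cv2.imwrite('pics/s7c.png',np.hstack([cv2.resize(a[180:430,110:430],(512,400),interpolation=2),cv2.resize(b[150:300,410:520],(288,400),interpolation=2)])[:,:,::-1])
E
```

```text
t 20.3 tcp [ 0.4946 -0.3526  0.1468] grasp [ 0.4947 -0.3526  0.1656] x [-0.2908  0.9568 -0.0003] y [ 0.9568  0.2908 -0.007 ] z [-0.0066 -0.0023 -1.    ]
q [ 0.2187  0.5064  0.4513  1.737  -0.2539  0.9611  1.063 ] F [-0.9079  0.8452 -1.5729] T [-0.0011  0.0049  0.0146] w 0.261 gf 29.8
```

>>> carry_out(
  increments=[0,0,-25,0,0,0,0,0,-25,0,0,0,0,0,-20,0.002,0.004,0,0,0,-12,0,0,0,0,0,-7,0,0,0,0,0,-3,0,0,0,0,0,0,0,0,0],
)

```text
clock: 21.28
position: [0.4964, -0.3526, 0.057]
ee_rot: [-1.866, -2.522, 0.009]
force: [-0.5, 0.1, -2.2]
width: 0.259
gripper_force: 29.8
```

>>> carry_out(
  increments=[0,0,-2.5,0,0,0,0,0,0,0,0,0],
)

```text
clock: 21.52
position: [0.4963, -0.3524, 0.0543]
ee_rot: [-1.866, -2.522, 0.009]
force: [-0.7, -0.3, -1.3]
width: 0.262
gripper_force: 29.8
```

>>> carry_out(
  increments=[0,0,-2,0,0,0,0,0,0,0,0,0],
)

```text
clock: 21.78
position: [0.4962, -0.3523, 0.052]
ee_rot: [-1.866, -2.521, 0.009]
force: [0.1, 0.2, -0.6]
width: 0.257
gripper_force: 29.8
```

>>> carry_out(
  increments=[0,0,-2,0,0,0,0,0,0,0,0,0],
)

```text
clock: 22.02
position: [0.4961, -0.3523, 0.05]
ee_rot: [-1.866, -2.521, 0.009]
force: [0.2, -0.2, -0.2]
width: 0.26
gripper_force: 29.8
```

>>> carry_out(
  increments=[0,0,-1.5,0,0,0,0,0,0,0,0,0],
)

```text
clock: 22.28
position: [0.4962, -0.3524, 0.0485]
ee_rot: [-1.866, -2.521, 0.009]
force: [0.1, 0.9, -1.0]
width: 0.259
gripper_force: 29.8
```

>>> carry_out(
  increments=[0,0,-1,0,0,0,0,0,0,0,0,0],
)

```text
clock: 22.52
position: [0.4963, -0.3525, 0.0481]
ee_rot: [-1.866, -2.522, 0.009]
force: [-2.3, 1.4, 4.3]
width: 0.257
gripper_force: 29.8
```

The block touches down with about 5 N. I'll release it and retreat.

>>> carry_out(
  increments=[0,0,0.5,0,0,0,0,0,0,0,0,0,0,0,0,0,0,0,0,0,0,0,0,0],
  grip=0.45,
)

```text
clock: 23.02
position: [0.4963, -0.3524, 0.0481]
ee_rot: [-1.866, -2.521, 0.009]
force: [-0.1, 0.0, 0.5]
width: 0.551
gripper_force: 0.0
```

>>> carry_out(
  increments=[0,0,8,0,0,0,0,0,20,0,0,0,0,0,30,0,0,0,0,0,40,0,0,0,0,0,40,0,0,0,-20,0,40,0,0,0,-30,0,40,0,0,0,-30,0,30,0,0,0,-30,0,0,0,0,0,-30,0,0,0,0,0,0,0,0,0,0,0],
)

```text
clock: 24.4
position: [0.3539, -0.3529, 0.2971]
ee_rot: [-1.87, -2.519, 0.008]
force: [0.3, 0.6, 0.2]
width: 0.546
gripper_force: 0.0
```

```bash
python3 - <<'E'
from st import *
st()
a=save('scene','pics/s8.png')
b=save('top','pics/t8.png')
cv2.imwrite('pics/s8c.png',np.hstack([cv2.resize(a[180:430,110:430],(448,350),interpolation=2),cv2.resize(b[150:300,200:520],(352,350) if 0 else (352,165),interpolation=2).copy() if 0 else cv2.resize(b[150:300,390:540],(350,350),interpolation=2)])[:,:,::-1])
E
```

```text
t 24.4 tcp [ 0.3539 -0.3529  0.2971] grasp [ 0.354  -0.3529  0.3159] x [-0.2895  0.9572  0.0003] y [ 0.9572  0.2895 -0.0065] z [-0.0063 -0.0016 -1.    ]
q [ 0.2179  0.1762  0.5444  1.7923 -0.0915  1.203   1.0823] F [0.2622 0.6258 0.2491] T [-0.0926 -0.0317  0.0144] w 0.546 gf 0.0
```

View pics/s8c.png

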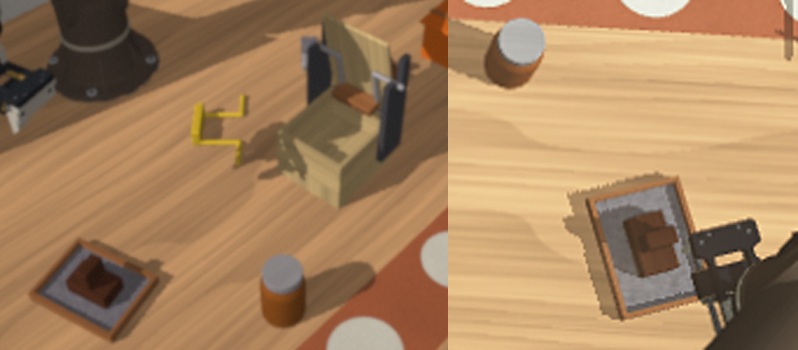

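The block stands handle up and flat in the tray (scene (97,278), top (650,243)). The flap is still propped, with the bar handle hanging at (355,97), and the jar hasn't moved. I'm handing it in.

```bash
python3 -c "
from cell import arm
print(arm.sign_off())"
```

```text
the job is handed in; nothing more can be done
None
```

The job is handed in at about 24 s: the bar rests in both notches and holds the flap up by itself, and the printing block stands handle up, flat in the tray. I did not touch the spare block, jar or brush; the hand-in returned no verdict.

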